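# Pack the lid-strip press to its shut height and hold it closed

### The job

The lid-strip press no longer bears on its rail: with the rail empty, press its palm pad down to the stop to make sure, then let it up. Lay packing plates flat and lengthwise on the rail with one end under the foot, adding one at a time and only as many as it takes, until a press on the pad clamps the foot on the stack instead of running on to the stop. Finish with the gripper still pressing the pad down firmly on the stack, so that I can tighten the rail's lock nuts, and leave everything else on the bench where it is.

Things in the scene. Friction and masses are not known exactly. Their poses are not given: they have to be found in the camera images.
- strip_press: Grey cast hand press, base 205 x 110 mm, fixed to the bench. Origin on the bench surface directly below the press foot; x points from the pad towards the hinge, y along the rail, z up. A 20 mm wide steel lever lies along x above the rail; its hinge pin is at x = +105 mm, 85 mm above the bench, between two cheeks.
- rail_mid (a point): Point 45 mm above the press's origin, on the rail's middle line. The dark steel rail is 210 mm long (along the press's y, both ends free) and 34 mm wide; its flat top is 0 to 13 mm above this point, set differently each time. A plate lies right with its middle line within 13 mm of the rail's and its end at least 12 mm past the middle of the foot.
- press_lever: Spring-return steel lever of the press, 20 mm wide, 16 mm thick. Origin on its hinge pin, turning about the press's y. At rest it rises 0.34 rad (19 degrees) from the hinge towards the robot; at its stop it is level. Pressing the pad takes about 2 N at first and 5 N at the stop; let go, it springs up. The foot is 105 mm from the pin, the middle of the pad 195 mm.
- pad_top (a point): Middle of the ribbed black palm pad's top face (50 x 44 mm) at the end of the lever nearest the robot, 90 mm in front of the foot; about 165 mm above the bench at rest, 101 mm at the stop. Press it from above.
- foot_tip (a point): Bottom of the black domed foot, 24 mm across, under the lever: 98 mm above the bench at rest, 62 mm with the lever at its stop, so 4 to 17 mm stay open over the empty rail: one or two plates close it.
- packer_a: One of three identical flat grey metal packing plates, 160 x 36 x 10 mm, about 150 g, a hole near each end, lying flat on the bench. Origin in the middle of its underside, x along its length, z up. Can be taken across its 36 mm width; held some 30 mm from its middle it leaves the far end free to go under the foot while the gripper stays beside the lever.
- packer_b: One of three identical flat grey metal packing plates, 160 x 36 x 10 mm, about 150 g, a hole near each end, lying flat on the bench. Origin in the middle of its underside, x along its length, z up. Can be taken across its 36 mm width; held some 30 mm from its middle it leaves the far end free to go under the foot while the gripper stays beside the lever.
- packer_c: One of three identical flat grey metal packing plates, 160 x 36 x 10 mm, about 150 g, a hole near each end, lying flat on the bench. Origin in the middle of its underside, x along its length, z up. Can be taken across its 36 mm width; held some 30 mm from its middle it leaves the far end free to go under the foot while the gripper stays beside the lever.
- lamp_end (a point): Point on the bench straight below the left front end of the fixed inspection lamp's tubular head (110 mm thick, underside 520 mm above the bench), which hangs from here to the right and back: keep arm and wrist clear of it, passing in front of it or low.
- tray_corner (a point): Near right foot corner of the fixed stack of clear trays, 330 mm high, which stands from here to the left and back: turn and carry plates in front of it.
- air_blower: Bystander: black rubber blower bulb with red nozzle, 47 x 119 x 47 mm, lying on the bench.
- lens_5: Bystander: black lens barrel, 53 mm across, 34 mm high.
- lens_7: Bystander: black lens barrel, 53 mm across, 34 mm high.
- swab_jar: Bystander: clear jar of swabs, 58 mm across, 84 mm high.
- date_stamp: Bystander: hand stamp with wooden knob, 26 x 44 x 62 mm.
- loupe: Bystander: black eye loupe, 36 mm across, 36 mm high.
Mind the look-alikes: they are no part of the job. Leave any green look-alike of the packer_c alone.

How it is judged (in metres and radians):
On the way, in this order (a step that is already met when the one before it is completed fails the run):
1. the pad is pressed by the fingers until the lever is at its stop, with all plates still on the bench (height (world z) of foot_tip below 0.0635 m and contact force between the fingers and press_lever above 1 N and height (world z) of each of packer_a, packer_b, packer_c below 0.015 m and horizontal distance between each of packer_a, packer_b, packer_c and strip_press above 0.12 m), for 0.2 s.
2. the lever is up again, and a plate lies flat and lengthwise on the rail with its end under the foot, let go (height (world z) of foot_tip above 0.088 m and ((x of packer_a in the frame of strip_press between -0.013 and 0.013 m and y of packer_a in the frame of strip_press between -0.068 and 0.068 m and z of packer_a in the frame of strip_press between 0.04 and 0.075 m and angle between the x axis of packer_a and the y axis of strip_press, either way round below 0.15 rad and angle between packer_a's own z axis and vertical below 0.06 rad) or (x of packer_b in the frame of strip_press between -0.013 and 0.013 m and y of packer_b in the frame of strip_press between -0.068 and 0.068 m and z of packer_b in the frame of strip_press between 0.04 and 0.075 m and angle between the x axis of packer_b and the y axis of strip_press, either way round below 0.15 rad and angle between packer_b's own z axis and vertical below 0.06 rad) or (x of packer_c in the frame of strip_press between -0.013 and 0.013 m and y of packer_c in the frame of strip_press between -0.068 and 0.068 m and z of packer_c in the frame of strip_press between 0.04 and 0.075 m and angle between the x axis of packer_c and the y axis of strip_press, either way round below 0.15 rad and angle between packer_c's own z axis and vertical below 0.06 rad)) and contact force between the fingers and packer_a below 0.5 N and contact force between the fingers and packer_b below 0.5 N and contact force between the fingers and packer_c below 0.5 N), for 0.2 s.
At the end, for the whole second after the job is handed in: Fingers still press the pad (over 3 N), the foot bears on a plate (over 6 N), the lever is at rest with the foot within 12 mm of its stop height. Each plate lies flat along the rail under the foot (13 mm, 0.15 rad) or on the bench over 120 mm from the press, none held (contact force between the fingers and press_lever above 3 N and (((x of packer_a in the frame of strip_press between -0.013 and 0.013 m and y of packer_a in the frame of strip_press between -0.068 and 0.068 m and z of packer_a in the frame of strip_press between 0.04 and 0.075 m and angle between the x axis of packer_a and the y axis of strip_press, either way round below 0.15 rad and angle between packer_a's own z axis and vertical below 0.06 rad) and contact force between press_lever and packer_a above 6 N) or ((x of packer_b in the frame of strip_press between -0.013 and 0.013 m and y of packer_b in the frame of strip_press between -0.068 and 0.068 m and z of packer_b in the frame of strip_press between 0.04 and 0.075 m and angle between the x axis of packer_b and the y axis of strip_press, either way round below 0.15 rad and angle between packer_b's own z axis and vertical below 0.06 rad) and contact force between press_lever and packer_b above 6 N) or ((x of packer_c in the frame of strip_press between -0.013 and 0.013 m and y of packer_c in the frame of strip_press between -0.068 and 0.068 m and z of packer_c in the frame of strip_press between 0.04 and 0.075 m and angle between the x axis of packer_c and the y axis of strip_press, either way round below 0.15 rad and angle between packer_c's own z axis and vertical below 0.06 rad) and contact force between press_lever and packer_c above 6 N)) and height (world z) of foot_tip below 0.074 m and ((x of packer_a in the frame of strip_press between -0.013 and 0.013 m and y of packer_a in the frame of strip_press between -0.068 and 0.068 m and z of packer_a in the frame of strip_press between 0.04 and 0.075 m and angle between the x axis of packer_a and the y axis of strip_press, either way round below 0.15 rad and angle between packer_a's own z axis and vertical below 0.06 rad) or (height (world z) of packer_a below 0.015 m and horizontal distance between packer_a and strip_press above 0.12 m)) and ((x of packer_b in the frame of strip_press between -0.013 and 0.013 m and y of packer_b in the frame of strip_press between -0.068 and 0.068 m and z of packer_b in the frame of strip_press between 0.04 and 0.075 m and angle between the x axis of packer_b and the y axis of strip_press, either way round below 0.15 rad and angle between packer_b's own z axis and vertical below 0.06 rad) or (height (world z) of packer_b below 0.015 m and horizontal distance between packer_b and strip_press above 0.12 m)) and ((x of packer_c in the frame of strip_press between -0.013 and 0.013 m and y of packer_c in the frame of strip_press between -0.068 and 0.068 m and z of packer_c in the frame of strip_press between 0.04 and 0.075 m and angle between the x axis of packer_c and the y axis of strip_press, either way round below 0.15 rad and angle between packer_c's own z axis and vertical below 0.06 rad) or (height (world z) of packer_c below 0.015 m and horizontal distance between packer_c and strip_press above 0.12 m)) and contact force between the fingers and packer_a below 0.5 N and contact force between the fingers and packer_b below 0.5 N and contact force between the fingers and packer_c below 0.5 N and angular speed of press_lever below 0.05 rad/s and linear speed of each of packer_a, packer_b, packer_c below 0.02 m/s); the arm keeps its last pose, push and grip.
It fails at once if a bystander (blower, stamp or loupe) is shifted by more than 30 mm (distance of any of air_blower, date_stamp, loupe from where it was at the start of the episode above 0.03 m).
It also fails if it takes over 72 s, if anything falls off the work surface, if the arm or the gripper's body presses on something with over 40 N, if the wrist force passes 120 N, or if a joint passes its speed limit or range.

### The arm

A 6-joint arm with a two-finger parallel gripper is mounted at the origin on a cart in front of the work surface, level with it; the furniture and walls round the work are solid. World frame = base frame: x ahead of the robot, y to its left, z up, the work surface at z = 0. Lengths are in mm, angles in degrees, forces in N, time in s.
With the tool pointing down it reaches from about 300 to 850 mm from the base axis. Payload 4.2 kg.
Tool frame: the origin (TCP) lies between the finger pads; the fingertips stand 22 mm ahead of it and the grasp point (between the pads) lies 3 mm ahead of it; z points along the fingers, y is the direction in which the jaws open and shut (so a half turn about z gives the same grasp; the last joint's range is limited). The gripper opens to 91 mm and grips with 3 to 60 N. Pads are 32 mm wide; open, the fingers measure 118 mm over their backs; the gripper's body (76 mm by 178 mm) begins 60 mm behind the grasp point.
Start: joints at [63.369, 18.312, 89.639, -0, 72.044, -1.146], TCP at [247.413, 519.064, 235.976] pointing down, gripper open.
Joint ranges: [-177.97, 177.97], [-48.28, 115.42], [12.27, 149.76], [-77.06, 257.06], [2.81, 150.46], [-146.56, 146.56]. Speed limits (degrees/s): [147.25, 147.25, 180, 180, 180, 180].

### API

Orientations are given as [roll, pitch, yaw] about the fixed x, y, z axes, in that order (R = Rz(yaw) Ry(pitch) Rx(roll)).
In Python, from workcell import telemetry, cams, env gives the robot as it stands.
- The arm moves only by the shell command python3 -m inch 'ROWS' [FORCE]. ROWS is JSON, a list of rows, each an object of numbers: "x", "y", "z": the shift along the tool's x, y, z in cm; "yaw": the turn about the tool's z in units of 5 degrees (1.0 is 5 degrees); "gripper": the gripper's target within -1 to 1 (fully open at 1, half-way at 0, shut at -1). A call has 1 to 12 rows; each row shifts and turns the commanded pose from where the row before left it, along the tool's axes as they then stand; what a row does not reach is not made up. A row lasts 1/12 s, in which the tool goes at most 41.7 mm and 7.16 degrees, less where a joint would pass 70% of its speed; a pose out of reach is approached as far as the arm can. A call is refused whole if a number of a shift passes 4.17 or a number of a turn 1, either way. A call with a gripper value outside its range is refused whole. The fingers move at their own pace and stop on an object; FORCE is the grip in N (left out, the last holds). Time passes only in rows, so rows that do not move let the fingers close. It gives the time, the measured TCP pose, the force and the opening at its end, in the units of the state.
- telemetry.state(): the state, without advancing time (a new reading comes with each control period).
- cams.grab_frame(name): name is "scene" or "top" or "wrist"; returns a dict with "pixels" (384x512x3 uint8, red, green, blue), "mtx" (3x3 intrinsics, pixels), "distortion" ([k1, k2, p1, p2, k3] as OpenCV has them; the pictures are not rectified), "rvec" (rotation vector, rad) and "tvec" (3), from world to camera coordinates, as OpenCV has them. Camera axes: x right, y down, z forward; pixel columns grow to the right and rows downward; lengths in mm; the calibration is good to about 2 mm. A picture is of the moment at which its call begins. There is no depth.
- env.job_done(): hands the job in, once; it reports no verdict.
The state is a dict: "time_s": time; "qpos": joint angles; "qvel": joint speeds; "effort": joint torques, N m; "ee_pos": TCP position; "ee_rot": TCP orientation; "force": force on the tool from outside, world axes, zero at the start; "torque": the same for the moment, N m; "gripper_width": finger opening in mm.
Only numpy, scipy, OpenCV 4.12 (cv2) and the standard library are available. Lean on these libraries where they do the work, as an engineer would, in place of code of your own. Each camera call takes 0.05 s, during which the arm holds its last target. There are 200 camera calls.

## Working session

There is one attempt and no reset: what is moved stays moved. The work goes in short steps, Python scripts to look and compute and a shell command to move; the robot and the scene stay as the last step left them, time stands still between calls to the robot, and variables do not carry over. Pictures are saved under pics/ and viewed, about 8 in all and at most 12, crops included, and the job is handed in when it is done.

```bash
mkdir -p pics; ls; cat > h.py <<'E'
import numpy as np, cv2
from workcell import telemetry, cams, env
def grab(n):
    f=cams.grab_frame(n); np.savez('pics/last_'+n+'.npz',**{k:np.array(v,float) if k!='pixels' else v for k,v in f.items()}); return f
def load(n): return dict(np.load('pics/last_'+n+'.npz'))
def save(f,name,crop=None,s=1):
    im=f['pixels'][:,:,::-1]
    if crop: x0,y0,x1,y1=crop; im=im[y0:y1,x0:x1]
    cv2.imwrite('pics/'+name,cv2.resize(im,None,fx=s,fy=s,interpolation=cv2.INTER_CUBIC))
def ray(f,p):
    K=np.array(f['mtx'],float);d=np.array(f['distortion'],float).ravel()
    u=cv2.undistortPoints(np.array([[p]],float),K,d)[0,0]
    R=cv2.Rodrigues(np.array(f['rvec'],float))[0];t=np.array(f['tvec'],float).ravel()
    v=R.T@np.array([u[0],u[1],1]);return -R.T@t,v/np.linalg.norm(v)
def onz(f,p,z):
    c,v=ray(f,p);return c+v*(z-c[2])/v[2]
def tri(*fp):
    A=np.zeros((3,3));b=np.zeros(3);rs=[ray(f,p) for f,p in fp]
    for c,v in rs: M=np.eye(3)-np.outer(v,v);A+=M;b+=M@c
    X=np.linalg.solve(A,b);return X,[round(float(np.linalg.norm((np.eye(3)-np.outer(v,v))@(X-c))),1) for c,v in rs]
def proj(f,X):
    return cv2.projectPoints(np.array(X,float).reshape(-1,3),np.array(f['rvec'],float),np.array(f['tvec'],float),np.array(f['mtx'],float),np.array(f['distortion'],float))[0].reshape(-1,2)
E
python3 - <<'E'
from h import *
a=grab('scene');b=grab('top')
save(a,'s0.png',s=1.5);save(b,'t0.png',s=1.5)
for f in(a,b):print(ray(f,(256,192)))
s=telemetry.state();print(s)
E
```

```text
pics
(array([-195.79038569, -535.11584195, 1043.81232526]), array([ 0.55643527,  0.4373029 , -0.70650263]))
(array([ 382.30338509,   45.68659352, 1406.33429599]), array([ 0.13297236, -0.01229174, -0.99104352]))
{'time_s': 0.1, 'qpos': array([ 6.33691635e+01,  1.83493131e+01,  8.96992498e+01, -9.12605175e-04,
        7.20441144e+01, -1.14891195e+00]), 'qvel': array([-0.01050231, -0.06559894, -0.12536502,  0.00834252,  0.01944906,
        0.000324  ]), 'effort': array([ 1.00985835e-03, -4.13332486e+01, -2.32513601e+01,  7.29589490e-02,
        4.21817636e-02, -7.16311592e-05]), 'ee_pos': array([247.22508057, 518.67941004, 235.19207033]), 'ee_rot': array([-1.79907324e+02, -9.90741408e-04,  1.54518357e+02]), 'force': array([-0.03799754, -0.83792981, -0.78285713]), 'torque': array([-0.015297  ,  0.05197176,  0.05329421]), 'gripper_width': 91.44237732878047}
```

View pics/s0.png

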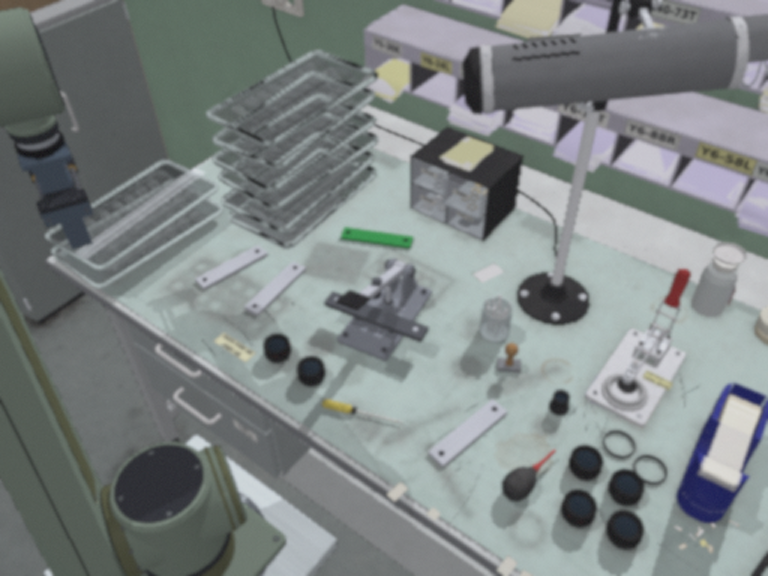

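View pics/t0.png

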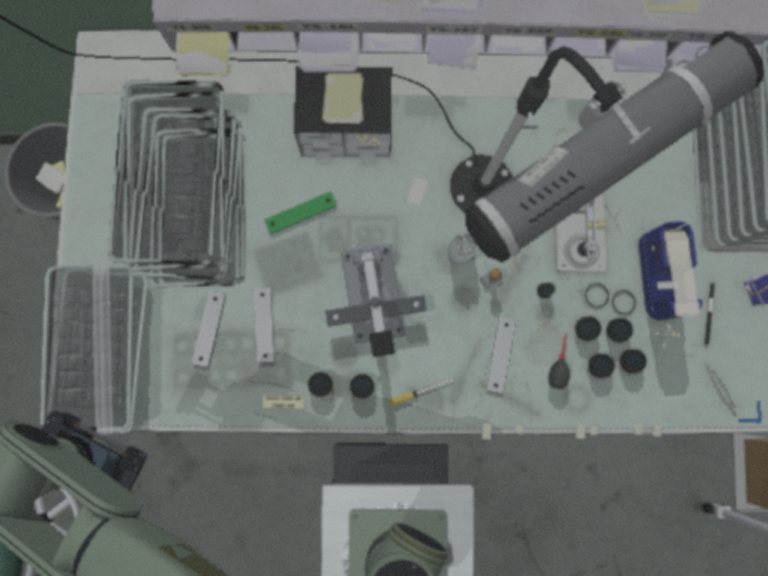

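Top view (1.5x px): three grey plates at (208,328), (263,325) and (502,355). The green look-alike is at (300,213). The press is at (375,305), its pad at (382,343), with the rail across at z≈50. Nothing else resembles a grey plate. Next I'll take enlarged crops.

```bash
python3 - <<'E'
from h import *
a=load('scene');b=load('top')
def c(f,x0,y0,w,h,s): return cv2.resize(f['pixels'][y0:y0+h,x0:x0+w,::-1],None,fx=s,fy=s,interpolation=cv2.INTER_CUBIC)
# top-left: top plates (110..210,180..255) ; press
A=c(b,125,180,100,75,4);B=c(b,205,155,100,75,4);C=c(a,120,155,100,75,4);D=c(a,205,160,100,75,4)
cv2.imwrite('pics/c0.png',np.vstack([np.hstack([A,B]),np.hstack([C,D])]))
E
```

```text
(no output)
```

View pics/c0.png

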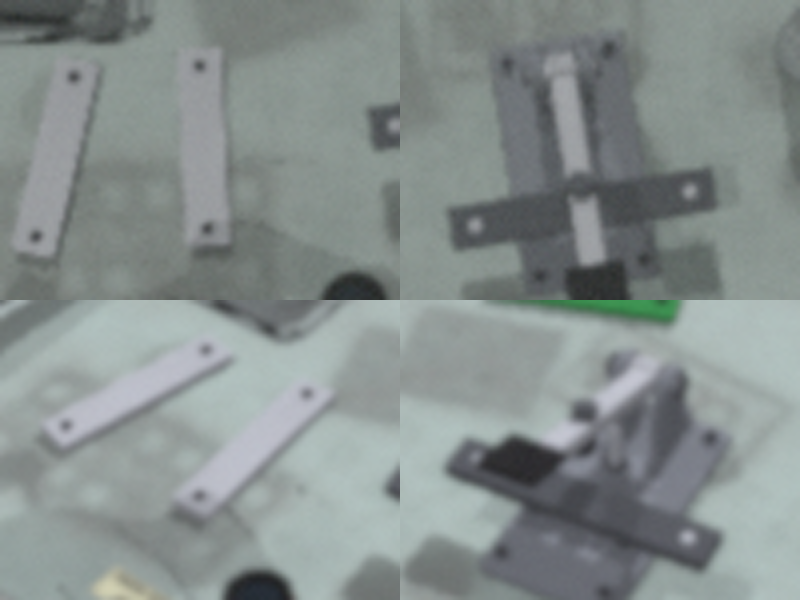

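```bash
python3 - <<'E'
from h import *
a=load('scene');b=load('top')
T=lambda p,o:((p[0]+.5)/4-.5+o[0],(p[1]+.5)/4-.5+o[1])
def m(n,t,to,s,so):
    X,e=tri((b,T(t,to)),(a,T(s,so)));print(n,X.round(1),e)
A=(125,180);B=(205,155);C=(120,155);D=(205,160)
m('P1far',(74,76),A,(207,50),C);m('P1near',(36,236),A,(66,126),C)
m('P2far',(199,66),A,(307,94),C);m('P2near',(207,229),A,(200,196),C)
m('nutL',(76,226),B,(75,158),D);m('nutR',(290,191),B,(288,238),D)
m('baseFR',(208,48),B,(310,138),D);m('baseNL',(140,275),B,(102,251),D);m('baseNR',(243,259),B,(205,290),D)
X,e=tri((b,(382/1.5,343/1.5)),(a,T((120,160),D)));print('pad',X.round(1),e)
m('railRN',(318,207),B,(302,257),D)
m('bolt',(181,186),B,(184,108),D)
for p in((44,328),(300/1.5,213/1.5)):pass
for n,t in(('P1a',(74,76)),('P1b',(36,236)),('P2a',(199,66)),('P2b',(207,229))):print(n,onz(b,T(t,A),10).round(1))
print('P3',onz(b,(506/1.5,327/1.5),10).round(1),onz(b,(497/1.5,385/1.5),10).round(1))
for n,p in (('lens5',(320,384)),('lens7',(362,386)),('tray',(245,283)),('tray2',(45,430))):print(n,onz(b,(p[0]/1.5,p[1]/1.5),0).round(0))
print('lamp',onz(b,(500/1.5,258/1.5),520).round(0),onz(b,(470/1.5,205/1.5),575).round(0))
E
```

```text
P1far [543.7 393.7  13.9] [0.8, 0.8]
P1near [414.5 419.5  13.9] [1.1, 1.1]
P2far [552.9 292.5  14.1] [0.6, 0.6]
P2near [422.  282.1  13.6] [0.5, 0.5]
nutL [500.6 130.6  60.6] [2.0, 2.0]
nutR [530.4 -36.6  57.8] [1.0, 1.0]
baseFR [650.7  27.8  20.7] [1.0, 1.0]
baseNL [465.9  80.6  23.9] [1.0, 1.0]
baseNR [479.5  -1.5  25.5] [0.6, 0.6]
pad [441.9  34.7 166. ] [1.8, 1.8]
railRN [517.2 -57.9  64.3] [1.2, 1.2]
bolt [524.5  48.3 139.9] [0.8, 0.8]
P1a [544.8 394.1  10. ]
P1b [415.4 419.7  10. ]
P2a [553.9 292.7  10. ]
P2b [422.4 282.4  10. ]
P3 [ 487.  -235.7   10. ] [ 362.7 -214.4   10. ]
lens5 [363. 164.   0.]
lens7 [359.  74.   0.]
tray [579. 332.   0.]
tray2 [257. 755.   0.]
lamp [ 545. -126.  520.] [605. -77. 575.]
```

The heights and layout agree: plate tops ≈10–14 mm, pad 166 mm, and a press axis yaw of ≈10° with its origin near (515.5, 47). I'll rotate the tool to yaw ≈100° and close the fingers.

```bash
cat > go.py <<'E'
import sys
from h import *
s=telemetry.state();p=s['ee_pos'];th=np.radians(s['ee_rot'][2])
X=np.array([float(v) for v in sys.argv[1:4]])-p
print('yaw',s['ee_rot'].round(2),'pos',p.round(1),'F',s['force'].round(1),'w',round(s['gripper_width'],1),'t',s['time_s'])
print('tool cm x %.2f y %.2f z %.2f'%((X[0]*np.cos(th)+X[1]*np.sin(th))/10,(X[0]*np.sin(th)-X[1]*np.cos(th))/10,-X[2]/10))
E
python3 -m inch '[{"yaw":1,"gripper":-1},{"yaw":1,"gripper":-1},{"yaw":1,"gripper":-1},{"yaw":1,"gripper":-1},{"yaw":1,"gripper":-1},{"yaw":1,"gripper":-1},{"yaw":1,"gripper":-1},{"yaw":1,"gripper":-1},{"yaw":1,"gripper":-1},{"yaw":1,"gripper":-1},{"yaw":0.9,"gripper":-1}]' 20; python3 go.py 433 32.5 215
```

```text
yaw [-179.91   -0.    154.52] pos [247.2 518.7 235.2] F [-0.  -0.8 -0.8] w 91.4 t 0.1
tool cm x -37.69 y -35.90 z 2.02invalid input
```

```bash
python3 -m inch '[{"x":0.0,"y":0.0,"z":0.0,"yaw":1.0,"gripper":-1.0}]' 20; echo; python3 -m inch '[{"yaw":1,"gripper":-1}]'
```

```text
time_s: 0.18
ee_pos: [247.3, 518.7, 235.3]
ee_rot: [-179.9, 0.0, 149.4]
force: [-0.2, 0.3, 0.1]
gripper_width: 87.2
invalid input
```

```bash
python3 -m inch '[{"x":0,"y":0,"z":0,"yaw":1,"gripper":-1},{"x":0,"y":0,"z":0,"yaw":1,"gripper":-1},{"x":0,"y":0,"z":0,"yaw":1,"gripper":-1},{"x":0,"y":0,"z":0,"yaw":1,"gripper":-1},{"x":0,"y":0,"z":0,"yaw":1,"gripper":-1},{"x":0,"y":0,"z":0,"yaw":1,"gripper":-1},{"x":0,"y":0,"z":0,"yaw":1,"gripper":-1},{"x":0,"y":0,"z":0,"yaw":1,"gripper":-1},{"x":0,"y":0,"z":0,"yaw":1,"gripper":-1},{"x":0,"y":0,"z":0,"yaw":0.9,"gripper":-1}]'; python3 go.py 433 32.5 215
```

```text
time_s: 1.02
ee_pos: [247.3, 518.8, 235.5]
ee_rot: [-180.0, 0.0, 99.8]
force: [-0.4, -0.4, 0.1]
gripper_width: 20.6
yaw [-1.7997e+02  5.0000e-02  9.9780e+01] pos [247.3 518.8 235.5] F [-0.4 -0.4  0.1] w 20.6 t 1.0167
tool cm x -51.08 y 10.04 z 2.05
```

```bash
python3 -m inch '[{"x":-2,"y":0.4,"z":0,"yaw":0,"gripper":-1},{"x":-4,"y":0.8,"z":0,"yaw":0,"gripper":-1},{"x":-4,"y":0.8,"z":0,"yaw":0,"gripper":-1},{"x":-4,"y":0.8,"z":0,"yaw":0,"gripper":-1},{"x":-4,"y":0.8,"z":0,"yaw":0,"gripper":-1},{"x":-4,"y":0.8,"z":0,"yaw":0,"gripper":-1},{"x":-4,"y":0.8,"z":0,"yaw":0,"gripper":-1},{"x":-4,"y":0.8,"z":0,"yaw":0,"gripper":-1},{"x":-4,"y":0.8,"z":0,"yaw":0,"gripper":-1},{"x":-4,"y":0.8,"z":0,"yaw":0,"gripper":-1},{"x":-4,"y":0.8,"z":0,"yaw":0,"gripper":-1},{"x":-4,"y":0.8,"z":0,"yaw":0,"gripper":-1}]'; python3 -m inch '[{"x":-2,"y":0.4,"z":0.5,"yaw":0,"gripper":-1},{"x":-2,"y":0.4,"z":0.5,"yaw":0,"gripper":-1},{"x":0,"y":0,"z":0,"yaw":0,"gripper":-1},{"x":0,"y":0,"z":0,"yaw":0,"gripper":-1}]'; python3 go.py 433 32.5 190
python3 - <<'E'
from h import *
f=grab('top');a=grab('scene');w=grab('wrist')
c=lambda f,x0,y0,wd,h:cv2.resize(f['pixels'][y0:y0+h,x0:x0+wd,::-1],(400,300),interpolation=cv2.INTER_CUBIC)
cv2.imwrite('pics/p1.png',np.vstack([np.hstack([c(f,205,165,100,75),c(a,205,130,140,105)]),np.hstack([c(w,0,0,512,384),c(a,0,0,512,384)])]))
E
```

```text
time_s: 2.02
ee_pos: [418.0, 80.1, 235.9]
ee_rot: [-180.0, -0.0, 100.0]
force: [0.9, 0.3, 0.2]
gripper_width: 0.2
time_s: 2.35
ee_pos: [432.6, 43.5, 225.4]
ee_rot: [-179.9, -0.0, 99.9]
force: [0.7, 0.1, 0.6]
gripper_width: 0.7
yaw [-1.7992e+02 -4.0000e-02  9.9870e+01] pos [432.6  43.5 225.4] F [0.7 0.1 0.6] w 0.7 t 2.35
tool cm x -1.09 y -0.15 z 3.54
```

View pics/p1.png

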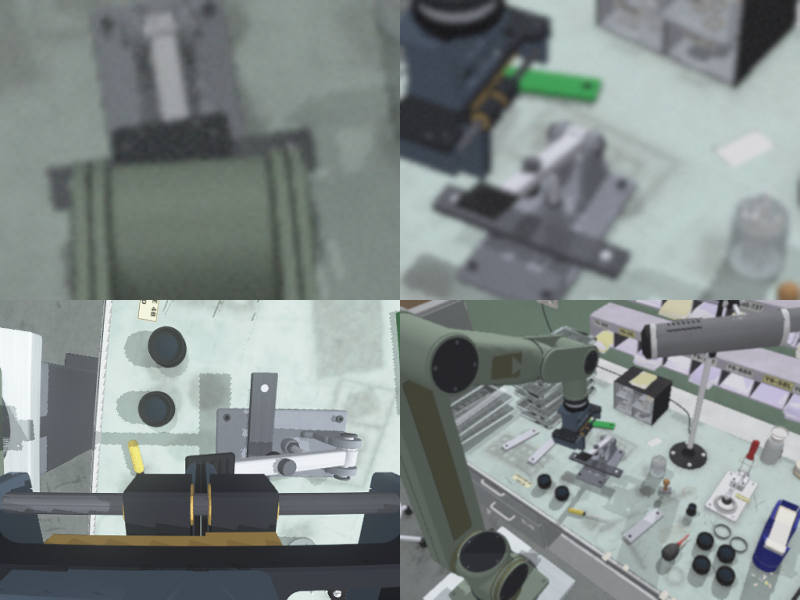

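The gripper is over the pad. The wrist view shows pad (210,465), left rail hole (264,388) and foot pin (287,467). Now I'll press, stepping down.

```bash
python3 -m inch '[{"x":-0.6,"y":-0.1,"z":1.5,"yaw":0,"gripper":-1},{"x":-0.5,"y":-0.1,"z":1.5,"yaw":0,"gripper":-1},{"x":0,"y":0,"z":1,"yaw":0,"gripper":-1},{"x":0,"y":0,"z":1,"yaw":0,"gripper":-1},{"x":0,"y":0,"z":1,"yaw":0,"gripper":-1},{"x":0,"y":0,"z":1,"yaw":0,"gripper":-1},{"x":0,"y":0,"z":0,"yaw":0,"gripper":-1}]'; python3 -m inch '[{"x":0,"y":0,"z":1,"yaw":0,"gripper":-1},{"x":0,"y":0,"z":1,"yaw":0,"gripper":-1},{"x":0,"y":0,"z":0.6,"yaw":0,"gripper":-1},{"x":0,"y":0,"z":0,"yaw":0,"gripper":-1},{"x":0,"y":0,"z":0,"yaw":0,"gripper":-1}]'
```

```text
time_s: 3.08
ee_pos: [432.0, 34.0, 155.2]
ee_rot: [-179.9, -0.0, 100.1]
force: [-1.8, 0.0, 3.1]
gripper_width: 0.3
time_s: 3.5
ee_pos: [432.2, 33.5, 130.3]
ee_rot: [-179.9, -0.0, 100.0]
force: [-2.8, 0.7, 5.8]
gripper_width: 0.5
```

```bash
for i in 1; do python3 -m inch '[{"x":0,"y":0,"z":0.5,"yaw":0,"gripper":-1},{"x":0,"y":0,"z":0,"yaw":0,"gripper":-1}]'; python3 -m inch '[{"x":0,"y":0,"z":0.3,"yaw":0,"gripper":-1},{"x":0,"y":0,"z":0,"yaw":0,"gripper":-1}]'; done
```

```text
time_s: 3.67
ee_pos: [432.9, 33.4, 125.4]
ee_rot: [180.0, -0.0, 100.0]
force: [-1.9, 1.3, 6.1]
gripper_width: 0.2
time_s: 3.83
ee_pos: [433.0, 33.3, 123.1]
ee_rot: [180.0, -0.0, 100.0]
force: [-4.4, 1.3, 9.1]
gripper_width: 0.4
```

```bash
python3 -m inch '[{"x":0,"y":0,"z":0.2,"yaw":0,"gripper":-1},{"x":0,"y":0,"z":0,"yaw":0,"gripper":-1},{"x":0,"y":0,"z":0,"yaw":0,"gripper":-1}]';python3 -m inch '[{"x":0,"y":0,"z":0.2,"yaw":0,"gripper":-1},{"x":0,"y":0,"z":0,"yaw":0,"gripper":-1},{"x":0,"y":0,"z":0,"yaw":0,"gripper":-1},{"x":0,"y":0,"z":0,"yaw":0,"gripper":-1}]'
```

```text
time_s: 4.08
ee_pos: [432.9, 33.3, 122.4]
ee_rot: [179.9, -0.0, 100.0]
force: [-7.5, 1.4, 19.9]
gripper_width: 0.8
time_s: 4.42
ee_pos: [432.9, 33.3, 121.8]
ee_rot: [179.9, -0.0, 100.0]
force: [-10.2, 0.7, 31.5]
gripper_width: 0.7
```

At the stop: TCP z≈122 and the force rises stiffly to 31 N. I'll lift and open, and work out the route to plate P2, gripped 30 mm from its middle on the near side.

```bash
python3 -m inch '[{"x":0,"y":0,"z":-1,"yaw":0,"gripper":-1},{"x":0,"y":0,"z":-1.5,"yaw":0,"gripper":-1},{"x":0,"y":0,"z":-2,"yaw":0,"gripper":-1},{"x":0,"y":0,"z":-2,"yaw":0,"gripper":-1},{"x":0,"y":0,"z":-2,"yaw":0,"gripper":-1},{"x":0,"y":0,"z":-2,"yaw":0,"gripper":-1},{"x":2,"y":0,"z":0,"yaw":0,"gripper":0},{"x":3.5,"y":0,"z":0,"yaw":0,"gripper":0},{"x":3.5,"y":0,"z":0,"yaw":0,"gripper":0},{"x":3.5,"y":0,"z":0,"yaw":0,"gripper":0},{"x":3.5,"y":0,"z":0,"yaw":0,"gripper":0},{"x":0,"y":0,"z":0,"yaw":0,"gripper":0}]'; python3 go.py 457.6 285.2 120
```

```text
time_s: 5.42
ee_pos: [404.8, 195.6, 223.6]
ee_rot: [179.8, -0.2, 100.3]
force: [0.3, 0.9, 0.2]
gripper_width: 37.6
yaw [179.84  -0.2  100.32] pos [404.8 195.6 223.6] F [0.3 0.9 0.2] w 37.6 t 5.4167
tool cm x 7.87 y 6.80 z 10.36
```

```bash
python3 -m inch '[{"x":2.6,"y":2.2,"z":1.4,"yaw":0,"gripper":0.4},{"x":2.6,"y":2.3,"z":1.5,"yaw":0,"gripper":0.4},{"x":2.6,"y":2.3,"z":1.5,"yaw":0,"gripper":0.4},{"x":0,"y":0,"z":0,"yaw":-1,"gripper":0.4},{"x":0,"y":0,"z":0,"yaw":-1,"gripper":0.4},{"x":0,"y":0,"z":0,"yaw":-1,"gripper":0.4},{"x":0,"y":0,"z":0,"yaw":-1,"gripper":0.4},{"x":0,"y":0,"z":0,"yaw":-1,"gripper":0.4},{"x":0,"y":0,"z":0,"yaw":-1,"gripper":0.4},{"x":0,"y":0,"z":0,"yaw":-1,"gripper":0.4},{"x":0,"y":0,"z":0,"yaw":-1,"gripper":0.4},{"x":0,"y":0,"z":0,"yaw":-1,"gripper":0.4}]';python3 -m inch '[{"x":0,"y":0,"z":0,"yaw":-1,"gripper":0.4},{"x":0,"y":0,"z":0,"yaw":-1,"gripper":0.4},{"x":0,"y":0,"z":0,"yaw":-1,"gripper":0.4},{"x":0,"y":0,"z":0,"yaw":-1,"gripper":0.4},{"x":0,"y":0,"z":0,"yaw":-1,"gripper":0.4},{"x":0,"y":0,"z":0,"yaw":-1,"gripper":0.4},{"x":0,"y":0,"z":0,"yaw":-1,"gripper":0.4},{"x":0,"y":0,"z":0,"yaw":-0.8,"gripper":0.4},{"x":0,"y":0,"z":0,"yaw":0,"gripper":0.4},{"x":0,"y":0,"z":0,"yaw":0,"gripper":0.4}]';python3 go.py 457.6 285.2 70
python3 - <<'E'
from h import *
w=grab('wrist');save(w,'w2.png')
for p in((552.9,292.5,10),(422,282.1,10),(487.5,287.5,10)):print(proj(w,p).round(0))
E
```

```text
time_s: 6.42
ee_pos: [459.1, 278.9, 179.3]
ee_rot: [179.9, 0.1, 145.3]
force: [0.6, -0.0, -0.6]
gripper_width: 64.1
time_s: 7.25
ee_pos: [458.9, 278.9, 179.2]
ee_rot: [180.0, 0.1, -176.1]
force: [-0.3, 0.5, 0.4]
gripper_width: 64.0
yaw [ 1.7998e+02  6.0000e-02 -1.7610e+02] pos [458.9 278.9 179.2] F [-0.3  0.5  0.4] w 64.0 t 7.25
tool cm x 0.08 y 0.63 z 10.92
[[263. 262.]]
[[262. 149.]]
[[263. 208.]]
```

View pics/w2.png

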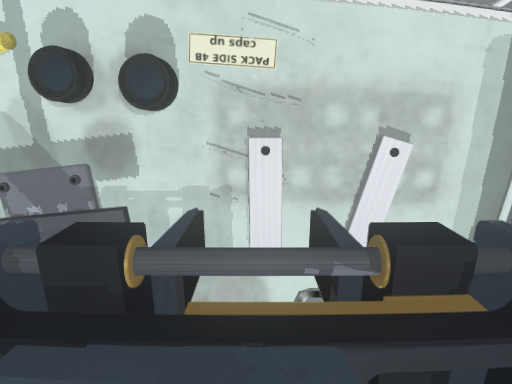

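The wrist view puts P2's near hole at (265,150) against a predicted (262,149), so P2 is confirmed to about 1 mm. P1's hole is at (394,152). I'll go down and grip.

```bash
python3 - <<'E'
from h import *
w=load('wrist');b=load('top')
z=np.load
E
python3 -m inch '[{"x":0.1,"y":0.3,"z":2,"yaw":0,"gripper":0.4},{"x":0,"y":0.3,"z":3,"yaw":0,"gripper":0.4},{"x":0,"y":0,"z":3,"yaw":0,"gripper":0.4},{"x":0,"y":0,"z":2.5,"yaw":0,"gripper":0.4},{"x":0,"y":0,"z":2,"yaw":0,"gripper":0.4},{"x":0,"y":0,"z":1.5,"yaw":0,"gripper":0.4},{"x":0,"y":0,"z":0.8,"yaw":0,"gripper":0.4},{"x":0,"y":0,"z":0.5,"yaw":0,"gripper":0.4},{"x":0,"y":0,"z":0,"yaw":0,"gripper":0.4},{"x":0,"y":0,"z":0,"yaw":0,"gripper":0.4}]'
```

```text
time_s: 8.13
ee_pos: [457.5, 285.3, 26.6]
ee_rot: [180.0, 0.1, -176.0]
force: [0.9, 0.3, 0.6]
gripper_width: 63.7
```

```bash
python3 -m inch '[{"x":0,"y":0,"z":0.2,"yaw":0,"gripper":-0.2},{"x":0,"y":0,"z":0,"yaw":0,"gripper":-0.5},{"x":0,"y":0,"z":0,"yaw":0,"gripper":-0.5},{"x":0,"y":0,"z":0,"yaw":0,"gripper":-0.5},{"x":0,"y":0,"z":0,"yaw":0,"gripper":-0.5},{"x":0,"y":0,"z":0,"yaw":0,"gripper":-0.5},{"x":0,"y":0,"z":-1,"yaw":0,"gripper":-0.5},{"x":0,"y":0,"z":-2,"yaw":0,"gripper":-0.5},{"x":0,"y":0,"z":-3,"yaw":0,"gripper":-0.5},{"x":0,"y":0,"z":-3,"yaw":0,"gripper":-0.5},{"x":0,"y":0,"z":0,"yaw":0,"gripper":-0.5}]' 35; python3 go.py 457.6 285.2 70
```

```text
time_s: 9.05
ee_pos: [459.9, 286.7, 119.8]
ee_rot: [179.7, 0.6, -176.0]
force: [1.3, 0.9, -1.1]
gripper_width: 35.7
yaw [ 179.73    0.56 -175.98] pos [459.9 286.7 119.8] F [ 1.3  0.9 -1.1] w 35.7 t 9.05
tool cm x 0.24 y -0.13 z 4.98
```

```bash
python3 -m inch '[{"x":0,"y":0,"z":0,"yaw":0.5,"gripper":-0.5},{"x":0,"y":0,"z":0,"yaw":1,"gripper":-0.5},{"x":0,"y":0,"z":0,"yaw":1,"gripper":-0.5},{"x":0,"y":0,"z":0,"yaw":1,"gripper":-0.5},{"x":0,"y":0,"z":0,"yaw":1,"gripper":-0.5},{"x":0,"y":0,"z":0,"yaw":1,"gripper":-0.5},{"x":0,"y":0,"z":0,"yaw":1,"gripper":-0.5},{"x":0,"y":0,"z":0,"yaw":1,"gripper":-0.5},{"x":0,"y":0,"z":0,"yaw":1,"gripper":-0.5},{"x":0,"y":0,"z":0,"yaw":1,"gripper":-0.5},{"x":0,"y":0,"z":0,"yaw":1,"gripper":-0.5},{"x":0,"y":0,"z":0,"yaw":1,"gripper":-0.5}]';python3 -m inch '[{"x":0,"y":0,"z":0,"yaw":1,"gripper":-0.5},{"x":0,"y":0,"z":0,"yaw":1,"gripper":-0.5},{"x":0,"y":0,"z":0,"yaw":1,"gripper":-0.5},{"x":0,"y":0,"z":0,"yaw":1,"gripper":-0.5},{"x":0,"y":0,"z":0,"yaw":1,"gripper":-0.5},{"x":0,"y":0,"z":0,"yaw":0.3,"gripper":-0.5},{"x":0,"y":0,"z":0,"yaw":0,"gripper":-0.5},{"x":0,"y":0,"z":0,"yaw":0,"gripper":-0.5}]';python3 go.py 489.5 194.7 97
```

```text
time_s: 10.05
ee_pos: [456.3, 284.5, 113.4]
ee_rot: [-179.9, -0.0, 126.3]
force: [0.7, 0.7, -1.7]
gripper_width: 35.7
time_s: 10.72
ee_pos: [456.5, 284.7, 113.6]
ee_rot: [-179.9, 0.0, 100.1]
force: [-0.8, 0.8, -1.4]
gripper_width: 35.5
yaw [-1.7994e+02  2.0000e-02  1.0007e+02] pos [456.5 284.7 113.6] F [-0.8  0.8 -1.4] w 35.5 t 10.7167
tool cm x -9.44 y 1.67 z 1.66
```

```bash
python3 -m inch '[{"x":-1.4,"y":0.3,"z":0.3,"yaw":0,"gripper":-0.5},{"x":-2,"y":0.3,"z":0.3,"yaw":0,"gripper":-0.5},{"x":-2,"y":0.4,"z":0.3,"yaw":0,"gripper":-0.5},{"x":-2,"y":0.4,"z":0.3,"yaw":0,"gripper":-0.5},{"x":-2,"y":0.3,"z":0.3,"yaw":0,"gripper":-0.5},{"x":0,"y":0,"z":0.2,"yaw":0,"gripper":-0.5},{"x":0,"y":0,"z":0,"yaw":0,"gripper":-0.5},{"x":0,"y":0,"z":0,"yaw":0,"gripper":-0.5}]';python3 go.py 501.6 125.8 97
python3 - <<'E'
from h import *
f=grab('top');a=grab('scene');w=grab('wrist')
c=lambda f,x0,y0,wd,h:cv2.resize(f['pixels'][y0:y0+h,x0:x0+wd,::-1],(400,300),interpolation=cv2.INTER_CUBIC)
cv2.imwrite('pics/p3.png',np.vstack([np.hstack([c(f,180,165,120,90),c(a,165,140,140,105)]),np.hstack([c(w,0,0,512,384),c(w,150,180,200,150)])]))
E
```

```text
time_s: 11.38
ee_pos: [489.8, 195.7, 96.8]
ee_rot: [-180.0, -0.0, 100.0]
force: [-0.0, 0.7, -1.1]
gripper_width: 35.7
yaw [-1.7997e+02 -2.0000e-02  1.0002e+02] pos [489.8 195.7  96.8] F [-0.   0.7 -1.1] w 35.7 t 11.3833
tool cm x -7.09 y -0.05 z -0.02
```

View pics/p3.png

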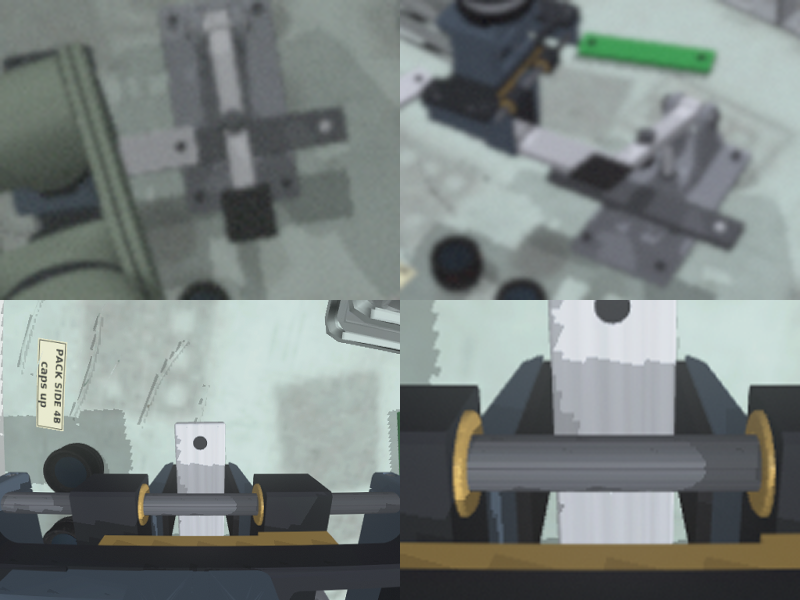

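The top crop shows the plate hole (180,147) in line with the rail hole (325,126), and the plate level with the rail. I'll slide it in under the foot.

```bash
python3 -m inch '[{"x":-0.7,"y":0,"z":0,"yaw":0,"gripper":-0.5},{"x":-1.2,"y":0,"z":0,"yaw":0,"gripper":-0.5},{"x":-1.4,"y":0,"z":0,"yaw":0,"gripper":-0.5},{"x":-1.4,"y":0,"z":0,"yaw":0,"gripper":-0.5},{"x":-1.4,"y":0,"z":0,"yaw":0,"gripper":-0.5},{"x":-1,"y":0,"z":0,"yaw":0,"gripper":-0.5},{"x":0,"y":0,"z":0.5,"yaw":0,"gripper":-0.5},{"x":0,"y":0,"z":0.5,"yaw":0,"gripper":-0.5},{"x":0,"y":0,"z":0,"yaw":0,"gripper":-0.5},{"x":0,"y":0,"z":0,"yaw":0,"gripper":-0.5}]';python3 -m inch '[{"x":0,"y":0,"z":0.3,"yaw":0,"gripper":-0.5},{"x":0,"y":0,"z":0,"yaw":0,"gripper":-0.5}]';python3 -m inch '[{"x":0,"y":0,"z":0.2,"yaw":0,"gripper":-0.5},{"x":0,"y":0,"z":0,"yaw":0,"gripper":-0.5}]'
```

```text
time_s: 12.37
ee_pos: [501.9, 125.9, 86.4]
ee_rot: [-179.9, -0.0, 100.0]
force: [0.8, 0.8, -1.3]
gripper_width: 35.4
time_s: 12.53
ee_pos: [502.1, 125.9, 83.5]
ee_rot: [-180.0, -0.0, 100.1]
force: [-0.7, -0.0, -1.7]
gripper_width: 35.8
time_s: 12.7
ee_pos: [502.2, 125.7, 81.7]
ee_rot: [-180.0, -0.0, 100.0]
force: [-0.7, 0.1, -1.3]
gripper_width: 35.4
```

```bash
for i in 1 ; do python3 -m inch '[{"x":0,"y":0,"z":0.2,"yaw":0,"gripper":-0.5},{"x":0,"y":0,"z":0,"yaw":0,"gripper":-0.5}]';python3 -m inch '[{"x":0,"y":0,"z":0.2,"yaw":0,"gripper":-0.5},{"x":0,"y":0,"z":0,"yaw":0,"gripper":-0.5}]'; python3 -m inch '[{"x":0,"y":0,"z":0.15,"yaw":0,"gripper":-0.5},{"x":0,"y":0,"z":0,"yaw":0,"gripper":-0.5}]';done
```

```text
time_s: 12.87
ee_pos: [502.2, 125.5, 79.7]
ee_rot: [-180.0, -0.0, 100.0]
force: [-0.5, 0.2, -1.2]
gripper_width: 35.7
time_s: 13.03
ee_pos: [502.6, 125.6, 78.5]
ee_rot: [180.0, -0.0, 100.0]
force: [-0.6, 0.5, 3.4]
gripper_width: 35.5
time_s: 13.2
ee_pos: [502.7, 125.6, 78.5]
ee_rot: [179.9, -0.0, 100.0]
force: [-4.3, -0.3, 14.5]
gripper_width: 35.9
```

Contact at TCP 78.5, so the rail is ≈54 mm high. That makes the gap about 8 mm, so one plate should be enough. I'll release, lift and check.

```bash
python3 -m inch '[{"x":0,"y":0,"z":-0.15,"yaw":0,"gripper":-0.5},{"x":0,"y":0,"z":0,"yaw":0,"gripper":-0.1},{"x":0,"y":0,"z":0,"yaw":0,"gripper":0.1},{"x":0,"y":0,"z":0,"yaw":0,"gripper":0.3},{"x":0,"y":0,"z":0,"yaw":0,"gripper":0.3},{"x":0,"y":0,"z":0,"yaw":0,"gripper":0.3},{"x":0,"y":0,"z":-1,"yaw":0,"gripper":0.3},{"x":0,"y":0,"z":-2,"yaw":0,"gripper":0.3},{"x":0,"y":0,"z":-3,"yaw":0,"gripper":0.3},{"x":0,"y":0,"z":-4,"yaw":0,"gripper":0.3},{"x":0,"y":0,"z":-4,"yaw":0,"gripper":0.3},{"x":0,"y":0,"z":0,"yaw":0,"gripper":0.3}]';python3 -m inch '[{"x":2,"y":0,"z":0,"yaw":0,"gripper":-1},{"x":4,"y":0,"z":0,"yaw":0,"gripper":-1},{"x":4,"y":0,"z":0,"yaw":0,"gripper":-1},{"x":0,"y":0,"z":0,"yaw":0,"gripper":-1}]';python3 go.py 433 33 215
python3 - <<'E'
from h import *
f=grab('top');a=grab('scene')
c=lambda f,x0,y0,wd,h:cv2.resize(f['pixels'][y0:y0+h,x0:x0+wd,::-1],(wd*5,h*5),interpolation=cv2.INTER_CUBIC)
cv2.imwrite('pics/p4.png',np.hstack([c(f,205,170,80,75),c(a,195,165,80,75)]))
E
```

```text
time_s: 14.2
ee_pos: [506.6, 126.5, 226.7]
ee_rot: [179.1, -0.1, 100.0]
force: [1.1, -0.2, 0.4]
gripper_width: 59.1
time_s: 14.53
ee_pos: [484.1, 229.4, 218.7]
ee_rot: [179.9, -0.2, 100.3]
force: [-0.4, 0.2, 0.4]
gripper_width: 35.7
yaw [179.91  -0.23 100.27] pos [484.1 229.4 218.7] F [-0.4  0.2  0.4] w 35.7 t 14.5333
tool cm x -18.42 y -8.53 z 0.37
```

View pics/p4.png

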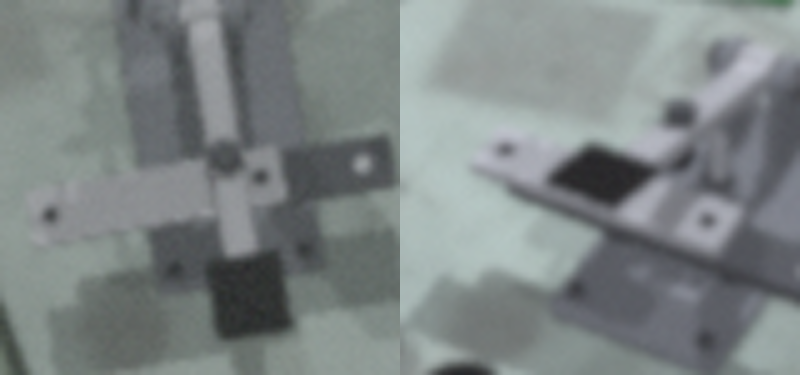

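The plate lies along the rail, its end ≈25 mm past the foot (holes at (50,214) and (260,176), right rail hole at (362,163)). The lever is up. Pressing now.

```bash
python3 -m inch '[{"x":-2,"y":-0.9,"z":0,"yaw":0,"gripper":-1},{"x":-3.5,"y":-1.6,"z":0,"yaw":0,"gripper":-1},{"x":-3.5,"y":-1.6,"z":0,"yaw":0,"gripper":-1},{"x":-3.5,"y":-1.6,"z":0,"yaw":0,"gripper":-1},{"x":-3.5,"y":-1.6,"z":0,"yaw":0,"gripper":-1},{"x":-2.4,"y":-1.2,"z":0,"yaw":0,"gripper":-1},{"x":0,"y":0,"z":1,"yaw":0,"gripper":-1},{"x":0,"y":0,"z":1,"yaw":0,"gripper":-1},{"x":0,"y":0,"z":0,"yaw":0,"gripper":-1},{"x":0,"y":0,"z":0,"yaw":0,"gripper":-1}]';python3 go.py 433 33 130
```

```text
time_s: 15.47
ee_pos: [432.9, 27.0, 198.0]
ee_rot: [-180.0, 0.0, 99.9]
force: [0.8, 0.3, 0.5]
gripper_width: 0.6
yaw [-1.7996e+02  1.0000e-02  9.9920e+01] pos [432.9  27.  198. ] F [0.8 0.3 0.5] w 0.6 t 15.4667
tool cm x 0.59 y 0.12 z 6.80
```

```bash
python3 -m inch '[{"x":0.6,"y":0.1,"z":0.5,"yaw":0,"gripper":-1},{"x":0,"y":0,"z":1,"yaw":0,"gripper":-1},{"x":0,"y":0,"z":1,"yaw":0,"gripper":-1},{"x":0,"y":0,"z":1,"yaw":0,"gripper":-1},{"x":0,"y":0,"z":1,"yaw":0,"gripper":-1},{"x":0,"y":0,"z":1,"yaw":0,"gripper":-1},{"x":0,"y":0,"z":0.5,"yaw":0,"gripper":-1},{"x":0,"y":0,"z":0.4,"yaw":0,"gripper":-1},{"x":0,"y":0,"z":0,"yaw":0,"gripper":-1},{"x":0,"y":0,"z":0,"yaw":0,"gripper":-1}]';for i in 1; do python3 -m inch '[{"x":0,"y":0,"z":0.2,"yaw":0,"gripper":-1},{"x":0,"y":0,"z":0,"yaw":0,"gripper":-1}]'; python3 -m inch '[{"x":0,"y":0,"z":0.2,"yaw":0,"gripper":-1},{"x":0,"y":0,"z":0,"yaw":0,"gripper":-1}]';done
```

```text
time_s: 16.3
ee_pos: [433.0, 34.4, 134.2]
ee_rot: [-180.0, -0.0, 100.0]
force: [-3.0, 0.1, 5.4]
gripper_width: 0.4
time_s: 16.47
ee_pos: [433.5, 34.3, 132.4]
ee_rot: [179.9, -0.0, 100.0]
force: [-2.9, 1.1, 4.4]
gripper_width: 0.4
time_s: 16.63
ee_pos: [433.5, 34.3, 130.3]
ee_rot: [179.9, -0.0, 100.0]
force: [-2.9, 0.8, 4.7]
gripper_width: 0.2
```

```bash
for i in 1; do python3 -m inch '[{"x":0,"y":0,"z":0.2,"yaw":0,"gripper":-1},{"x":0,"y":0,"z":0,"yaw":0,"gripper":-1},{"x":0,"y":0,"z":0,"yaw":0,"gripper":-1}]'; python3 -m inch '[{"x":0,"y":0,"z":0.2,"yaw":0,"gripper":-1},{"x":0,"y":0,"z":0,"yaw":0,"gripper":-1},{"x":0,"y":0,"z":0,"yaw":0,"gripper":-1}]';python3 -m inch '[{"x":0,"y":0,"z":0.15,"yaw":0,"gripper":-1},{"x":0,"y":0,"z":0,"yaw":0,"gripper":-1},{"x":0,"y":0,"z":0,"yaw":0,"gripper":-1}]';done
```

```text
time_s: 16.88
ee_pos: [433.5, 34.2, 128.4]
ee_rot: [180.0, -0.0, 100.0]
force: [-3.0, 0.8, 5.1]
gripper_width: 0.4
time_s: 17.13
ee_pos: [433.4, 34.2, 126.6]
ee_rot: [180.0, -0.0, 100.0]
force: [-3.5, 0.1, 7.4]
gripper_width: 0.9
time_s: 17.38
ee_pos: [433.4, 34.2, 126.1]
ee_rot: [180.0, -0.0, 100.0]
force: [-5.4, 0.3, 15.2]
gripper_width: 0.0
```

The resistance rises at TCP 126.5, against 123.0 on the empty rail. That is 3.5 mm higher at the pad, so the foot is clamped ≈2 mm above its stop and one plate is enough. I'll press firmly and check.

```bash
python3 -m inch '[{"x":0,"y":0,"z":0.2,"yaw":0,"gripper":-1},{"x":0,"y":0,"z":0,"yaw":0,"gripper":-1},{"x":0,"y":0,"z":0,"yaw":0,"gripper":-1},{"x":0,"y":0,"z":0,"yaw":0,"gripper":-1},{"x":0,"y":0,"z":0,"yaw":0,"gripper":-1},{"x":0,"y":0,"z":0,"yaw":0,"gripper":-1}]'
python3 - <<'E'
from h import *
f=grab('top');a=grab('scene')
c=lambda f,x0,y0,wd,h:cv2.resize(f['pixels'][y0:y0+h,x0:x0+wd,::-1],(400,300),interpolation=cv2.INTER_CUBIC)
cv2.imwrite('pics/p5.png',np.vstack([np.hstack([c(a,195,150,100,75),c(f,205,155,100,75)]),np.hstack([c(a,0,0,512,384),c(f,0,0,512,384)])]))
E
```

```text
time_s: 17.88
ee_pos: [433.3, 34.1, 125.5]
ee_rot: [179.9, -0.0, 100.0]
force: [-9.3, -0.0, 27.9]
gripper_width: 0.4
```

View pics/p5.png

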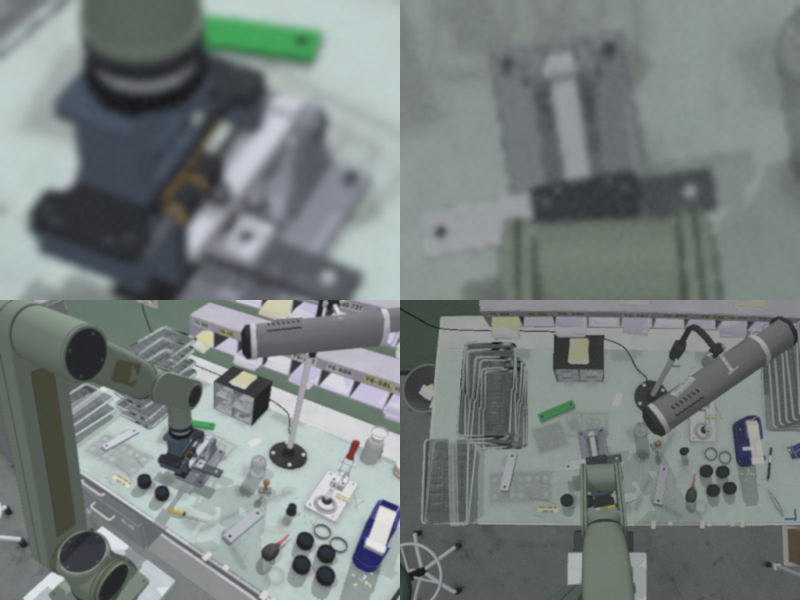

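The plate is on the rail under the foot (scene crop hole at (245,235)), the lever is nearly level, and everything else is where it was. The force is steady at 28 N, so I'm handing in.

```bash
python3 -c "
from workcell import env,telemetry
s=telemetry.state();print(s['force'],s['ee_pos']);print(env.job_done())"
```

```text
[-10.25734719   0.41897906  29.11371455] [433.3139733   34.16274724 125.4915138 ]
the job is handed in; nothing more can be done
None
```

The press now clamps on one packing plate, and I handed in the job with the gripper holding the pad down at about 29 N. It took about 18 s of the 72 s allowed.

- **Empty press:** the pad ran down to the stop, with the tool at z ≈ 123 mm and the force rising to 31 N. I then let the lever up.
- **Plate:** I took the grey plate nearest the press on its left. It lies along the rail from the left side, with its end about 25 mm past the middle of the foot. It touched down with the rail top at about 54 mm, which leaves a gap of about 8 mm at the stop, less than one plate.
- **Clamp check:** with the plate in, the pad stiffened 3.5 mm higher (tool z ≈ 126.5 mm). That puts the foot about 2 mm above its stop, so I added no second plate.
- **Last pictures:** the plate is still under the foot, within about 2 mm of the rail's middle line and 1° of its direction. The other two plates, the green look-alike and the bystanders look unmoved.
- **Disagreements:** heights measured from the two fixed cameras read about 4 mm high on the plates, so I used the touchdown height for the rail. The force on the plate was not measured directly; it follows from the pad force and the lever's leverage.

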